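Roll the hand roller over the stencil and onto the tape

ROBOT

A 6-joint arm with a two-finger parallel gripper is mounted at the origin on the work surface. World frame = base frame: x ahead of the robot, y to its left, z up, the work surface at z = 0. Lengths are in m, angles in rad, forces in N, time in s.
With the tool pointing down it reaches from about 0.35 to 0.975 m from the base axis. Payload 4.9 kg.
Tool frame: the origin (TCP) lies between the finger pads; the fingertips stand 17 mm ahead of it and the grasp point (between the pads) lies 2 mm behind it (manip.nose_length is the distance from the TCP to the fingertips, in m); z points along the fingers, y is the line along which they close (so a half turn about z gives the same grasp; the last joint's range is limited). The gripper opens to 85 mm and grips with 20 to 120 N. Pads are 22 mm wide; open, the fingers measure 114 mm over their backs; the gripper's body (76 mm by 85 mm) begins 54 mm behind the grasp point. The pads swing forward as they close: fully open they stand 13 mm farther back than shut.
Start: joints at [-1.469, 0.053, 1.613, -0, 1.476, -0.119], TCP at [0.137, -0.61, 0.248] pointing down, gripper open.
Joint ranges: [-3.01, 3.01], [-1.01, 2.22], [0.06, 2.58], [-1.02, 4.17], [0.09, 2.62], [-3.14, 3.14]. Speed limits (rad/s): [2.57, 2.57, 3.14, 3.14, 3.14, 3.14].

INTERFACE

Orientations are given as a unit quaternion [w, x, y, z].
In Python, from plant import manip gives the robot as it stands. The module is installed in compiled form; this text tells all that it offers.
- The arm moves only by the tool apply_moves, never from a script. Its argument "moves" is a list of rows, each a list of 3 entries, a list of its own where there are three numbers: the turn, a rotation vector about the tool's x, y, z in rad, then the shift along the tool's x, y, z in cm, then the closure, from -1 (fully open) to 1 (shut), so that 0 is half open. A call has 1 to 20 rows; each row is the pose to reach, as a shift and turn from the pose commanded when the call began, along the tool's axes at that moment; what a row does not reach only later rows make up. A row lasts 1/10 s, in which the tool goes at most 50 mm and 8.59 degrees, less where a joint would pass 70% of its speed; a pose out of reach is approached as far as the arm can. A call with a gripper value outside its range is refused whole. The fingers move at their own pace and stop on an object; the grip force is fixed at half the most. Time passes only in rows, so rows that repeat a pose let the fingers close. It gives the time, the measured TCP pose, the force, the opening and the grip force at its end, in the units of the state.
- manip.state(): the state, without advancing time (a new reading comes with each control period).
- manip.grab_frame(name): name is "scene" or "top" or "wrist"; returns a dict with "image" (384x512x3 uint8, red, green, blue), "K" (3x3 intrinsics, pixels), "rvec" (rotation vector, rad) and "tvec" (3), from world to camera coordinates, as OpenCV has them. Camera axes: x right, y down, z forward; pixel columns grow to the right and rows downward; lengths in m; the calibration is good to about 2 mm. A picture is of the moment at which its call begins. There is no depth.
- manip.job_done(): hands the job in; it is judged then, once.
Trained networks look in a picture, given as the dict that the camera call returned (one of the last four; its "shot" number tells which), for a name from the list of things; names that differ only in an ending like _2 or _b are one class to them, and where a whole thing is asked for, a point or a joint stands for the part that bears it (a point fixed in the world has none). Each returns a list of dicts, best first, with "score" (0 to 1); they miss things now and then, are a little off and sometimes report something else, mostly with a low value. They report only what shows in the picture. A call takes as long as a camera call.
- manip.look_for(picture, label): "location" ([x, y, z] in m, in the coordinates of the camera as it stood for that picture, good to about 4 mm: the middle of the surface that is visible of it).
- manip.silhouettes(picture, label): "pixels" (384x512 bool, what is visible of it).
- manip.spot_point(picture, label): "location" ([x, y, z] in m, in the coordinates of the camera as it stood for that picture, good to about 4 mm: a listed point, or the origin of a listed thing).
The state is a dict: "time": time; "joint_pos": joint angles; "joint_vel": joint speeds; "joint_efforts": joint torques, N m; "tool_pos": TCP position; "tool_rot": TCP orientation; "contact_force": force on the tool from outside, world axes, zero at the start; "ft_torque": the same for the moment, N m; "gripper_width": opening from 0.0 (shut) to 1.0 (fully open); "grasp_force": force on a finger pad.
Only numpy, scipy, OpenCV 4.12 (cv2) and the standard library are available. Lean on these libraries where they do the work, as an engineer would, in place of code of your own. Each camera call takes 0.05 s, during which the arm holds its last target. There are 200 camera calls.

TASK

Press the stencil onto the leather panel: with your fingertips on top of the aluminium roller, not reaching down beside it, push its top sideways so that it rolls without skidding over the stencil, and leave it at rest along the long strip of masking tape that runs right across the panel, its contact line on the tape. Do not let it run past the tape onto the painted end, and never grip, lift or lean hard on it. Leave the bottle, jar, dish and eraser where they are.

Things in the scene. Friction and masses are not known exactly. Their poses are not given: they have to be found in the camera images.
- roller: Hand roller: solid aluminium bar, diameter 36 mm, length 160 mm, about 0.45 kg, lying loose on the leather. Origin on its axis at mid-length, 24 mm above the table; x along the bar, within 0.06 rad of the tape's x; y, z turn as it rolls. Starts 120 to 165 mm from the tape. The leather brakes it: a light press (about 5 N) on top rolls it without slip, half as far as the fingertip moves; let go at rest, it stays put.
- board: Fixed work board: dark cutting mat 260 x 400 mm, 3 mm thick, and on it a tan leather panel 200 x 320 mm, 3 mm thick (leather surface 6 mm above the table). Origin under the mat's centre at table height; x across the panel (200 mm), y along it. Lies at any yaw. The roller starts near its -y end (y = -95 to -75 mm), the tape lies at y = 45 to 70 mm.
- stencil (a point): Centre of the stencil, on the leather surface: pale flat film of negligible thickness with three cut-out chevrons, 116 mm across the panel and 80 mm along it, between the roller and the tape. Axes as the board's.
- tape: Strip of cream masking tape 19 mm wide, 200 mm long, negligibly thin, stuck right across the leather (not the four short corner tapes). Origin at its centre, 6 mm above the table; x along the strip, y across it, pointing away from the stencil and roller. The dark painted end of the leather begins at its far edge (y = +9.5 mm).
- bottle: Bystander: standing paint bottle, 42 mm diameter, 105 mm tall, beside the mat. Origin at the centre of its underside, z up.
- jar: Bystander: standing paint jar, 40 mm diameter, 60 mm tall, beside the mat. Origin at the centre of its underside, z up.
- dish: Bystander: white mixing dish, 64 mm diameter, 24 mm tall, beside the mat. Origin at the centre of its underside, z up.
- eraser: Bystander: flat rubber block 65 x 25 x 12 mm lying beside the mat. Origin at the centre of its underside, z up.

How it is judged:
On the way, in this order (a step that is already met when the one before it is completed fails the run):
1. the roller has rolled about half a turn, on the leather, on its way over the stencil (angle between roller's own z axis and vertical above 2.2 rad and z of roller in the frame of board below 0.027 m), for 0.05 s.
2. the roller has rolled about a full turn, still on the leather (angle between roller's own z axis and vertical below 0.9 rad and z of roller in the frame of board below 0.027 m), for 0.05 s.
At the end, for the whole second after the job is handed in: The roller lies still on the leather, its axis within 9.5 mm of the tape's centre line, within 0.15 rad of parallel to it, its middle within 40 mm of the tape's middle, having rolled about a full turn, not skidded. Bystanders are upright within 15 mm of their starts (y of roller in the frame of tape between -0.0095 and 0.0095 m and x of roller in the frame of tape between -0.04 and 0.04 m and angle between the x axis of roller and the x axis of tape, either way round below 0.15 rad and z of roller in the frame of board between 0.021 and 0.027 m and linear speed of roller below 0.01 m/s and angular speed of roller below 0.5 rad/s and distance of each of bottle, jar, dish, eraser from where it was at the start of the episode below 0.015 m and angle between each of bottle, jar, dish, eraser's own z axis and vertical below 0.2 rad); the robot touches nothing.
It fails at once if the roller is lifted more than 6 mm off the leather or comes off it (z of roller in the frame of board above 0.03 m or z of roller in the frame of board below 0.018 m).
It fails at once if the roller runs past the tape onto the painted end (axis more than 22 mm beyond the tape's centre line) (y of roller in the frame of tape above 0.022 m).
It fails at once if the fingers press or squeeze the roller with more than 60 N (contact force between the fingers and roller above 60 N).
It fails at once if the roller is pushed from the side with the fingers reaching down below its axis (grasp point less than 40 mm above the table while pressing the roller with over 2 N) instead of from its top (contact force between the fingers and roller above 2 N and z of the grasp point in the frame of board below 0.04 m).
It fails at once if a bystander is shoved more than 15 mm or tipped (distance of any of bottle, jar, dish, eraser from where it was at the start of the episode above 0.015 m or angle between any of bottle, jar, dish, eraser's own z axis and vertical above 0.4 rad).
It also fails if it takes over 61 s, if anything falls off the work surface, if the arm or the gripper's body presses on something with over 40 N, if the wrist force passes 120 N, or if a joint passes its speed limit or range.

## Working session

There is one attempt and no reset: what is moved stays moved. The work goes in short steps, Python scripts to look and compute and a tool call to move; the robot and the scene stay as the last step left them, time stands still between calls to the robot, and variables do not carry over. Pictures are saved under pics/ and viewed, at most 10 in all, crops included, and the job is handed in when it is done.

Besides the shell and the picture viewer there is one more tool, called by a JSON object that holds its "name" and its "arguments". apply_moves: Moves the arm, as the interface text tells. Its arguments: {"type":"object","properties":{"moves":{"type":"array"}},"required":["moves"]}

```bash
mkdir -p pics; cat > h.py <<'E'
import numpy as np, cv2
from plant import manip
def R(p): return cv2.Rodrigues(np.array(p['rvec'],float))[0]
def w(p,l): return R(p).T@(np.array(l,float)-np.array(p['tvec'],float).ravel())
def ray(p,uv,z):
    d=R(p).T@np.linalg.inv(p['K'])@np.array([uv[0],uv[1],1.]); o=-R(p).T@np.array(p['tvec'],float).ravel()
    return o+d*(z-o[2])/d[2]
def axis(p,m,z):
    ys,xs=np.nonzero(m); c=cv2.minAreaRect(np.c_[xs,ys].astype(np.float32)); b=cv2.boxPoints(c)
    P=np.array([ray(p,q,z) for q in b]); e=[P[1]-P[0],P[2]-P[1]]; n=[np.linalg.norm(x) for x in e]
    i=int(np.argmax(n)); return P.mean(0),np.arctan2(e[i][1],e[i][0]),sorted(n)
def save(p,n): cv2.imwrite('pics/'+n,p['image'][:,:,::-1])
E
python3 - <<'E'
from h import *
np.set_printoptions(precision=4,suppress=True)
for c in ['scene','top']:
    p=manip.grab_frame(c); save(p,c+'1.png')
    for l in ['roller','board','stencil','tape','bottle','jar','dish','eraser']:
        r=manip.spot_point(p,l)[:2]; print(c,l,[(round(x['score'],2),w(p,x['location'])) for x in r])
    for l,z in [('roller',.024),('tape',.006)]:
        s=manip.silhouettes(p,l)
        for x in s[:2]: print(c,l,round(x['score'],2),x['pixels'].sum(),axis(p,x['pixels'],z))
s=manip.state();print(s['tool_pos'],s['tool_rot'],s['time'],s['gripper_width'],manip.nose_length)
E
```

```text
scene roller [(0.79, array([0.5025, 0.0998, 0.0264]))]
scene board [(0.57, array([0.5957, 0.1183, 0.0027])), (0.22, array([ 0.5608, -0.0704, -0.0052]))]
scene stencil [(0.7, array([0.5832, 0.1126, 0.0106]))]
scene tape [(0.69, array([0.6596, 0.1313, 0.0067])), (0.59, array([0.5822, 0.1156, 0.0112]))]
scene bottle [(0.68, array([ 0.5626, -0.0689, -0.0038]))]
scene jar [(0.71, array([ 0.6133,  0.2984, -0.0029]))]
scene dish [(0.75, array([ 0.6622, -0.0507,  0.0023]))]
scene eraser [(0.84, array([ 0.4787,  0.2699, -0.0002])), (0.68, array([0.6578, 0.1353, 0.0078]))]
scene roller 0.61 1136 (array([0.5012, 0.099 , 0.024 ]), np.float64(1.7327498304390345), [np.float64(0.04973923915499986), np.float64(0.1756065408601987)])
scene tape 0.82 2825 (array([0.6822, 0.1278, 0.006 ]), np.float64(1.691902202410947), [np.float64(0.07849735313330825), np.float64(0.2104208185005525)])
top roller [(0.56, array([0.5007, 0.1057, 0.0257]))]
top board [(0.86, array([0.5941, 0.1206, 0.0007]))]
top stencil [(0.85, array([0.591 , 0.1163, 0.0015]))]
top tape [(0.62, array([0.6608, 0.1305, 0.0053])), (0.57, array([0.5876, 0.1172, 0.0037]))]
top bottle [(0.82, array([ 0.5651, -0.0712, -0.004 ])), (0.29, array([0.4788, 0.2749, 0.0017]))]
top jar [(0.79, array([ 0.6137,  0.2993, -0.0046])), (0.63, array([0.5877, 0.1174, 0.0064]))]
top dish []
top eraser [(0.73, array([0.4792, 0.2741, 0.0005]))]
top roller 0.84 1611 (array([0.5039, 0.1046, 0.024 ]), np.float64(-1.381103152873341), [np.float64(0.03898585644786074), np.float64(0.16451278613836748)])
top roller 0.29 3029 (array([0.6801, 0.1307, 0.024 ]), np.float64(-1.3929384759074508), [np.float64(0.07013723635163446), np.float64(0.19783458873528012)])
top tape 0.88 3058 (array([0.6853, 0.1312, 0.006 ]), np.float64(-1.4003318902470305), [np.float64(0.07222429325472635), np.float64(0.2036050491069961)])
[ 0.1369 -0.6098  0.2483] [-0.      0.9939  0.1102  0.    ] 1.1 0.9996028429167938 0.017
```

```bash
python3 - <<'E'
import cv2
i=cv2.imread('pics/top1.png'); 
cv2.imwrite('pics/top1b.png',cv2.resize(i,(800,600),interpolation=cv2.INTER_CUBIC))
E
```

```text
(no output)
```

View pics/top1b.png

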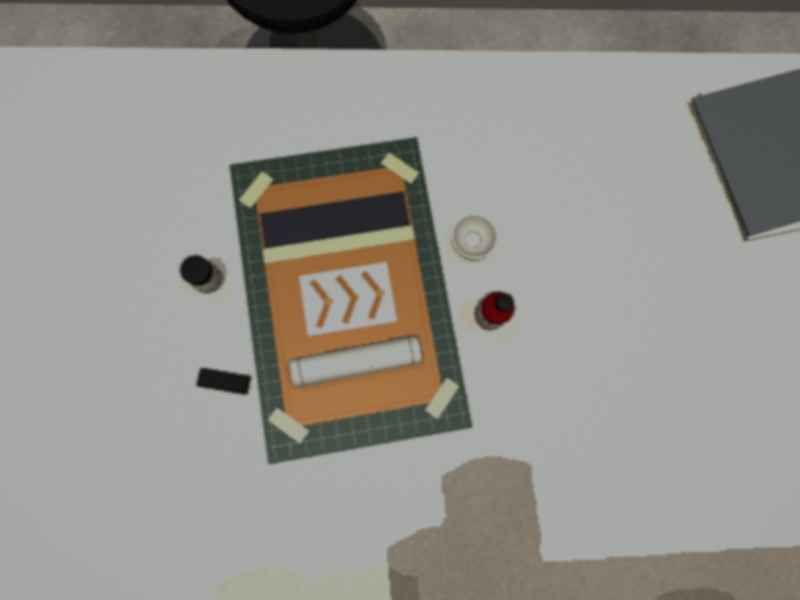

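```bash
cat >> h.py <<'E'
def tape(p):
    m=max(manip.silhouettes(p,'tape'),key=lambda x:x['score'])['pixels']
    m=cv2.dilate(m.astype(np.uint8),np.ones((5,5)))>0
    h=p['image'].astype(int); c=m&(h[:,:,2]>90)&(h[:,:,1]>140)&(h[:,:,0]>140)
    n,l,s,_=cv2.connectedComponentsWithStats(c.astype(np.uint8)); k=1+np.argmax(s[1:,4])
    return axis(p,l==k,.006)
E
python3 - <<'E'
from h import *
np.set_printoptions(precision=4,suppress=True)
for c in ['scene','top']:
    p=manip.grab_frame(c)
    T=tape(p); print(c,T)
    s=manip.silhouettes(p,'roller')
    for x in s[:1]: r=axis(p,x['pixels'],.024);print(r)
    a=T[1]; a=a if a<0 else a-np.pi
    n=np.array([-np.sin(a),np.cos(a),0]);t=np.array([np.cos(a),np.sin(a),0]);d=r[0]-T[0]
    print('roller in tape x,y',d@t,d@n,'normal yaw',a+np.pi/2,n)
s=manip.state(); w_=s['tool_rot']
from scipy.spatial.transform import Rotation as Q
M=Q.from_quat(np.r_[w_[1:],w_[0]]).as_matrix(); print(M)
print('to roller in tool', M.T@(np.array([.503,.1035,.1])-s['tool_pos']))
E
```

```text
scene (array([0.6571, 0.1265, 0.006 ]), np.float64(1.7236458269521255), [np.float64(0.018046474304773567), np.float64(0.19676605731063576)])
(array([0.5018, 0.0998, 0.024 ]), np.float64(1.7430375212897113), [np.float64(0.049653936108018576), np.float64(0.17496407858829763)])
roller in tape x,y 0.0026848058458313127 -0.15750882472347216 normal yaw 0.15284950015722898 [0.9883 0.1523 0.    ]
top (array([0.6602, 0.1281, 0.006 ]), np.float64(-1.4085868802081767), [np.float64(0.018469828358163826), np.float64(0.1985446047971251)])
(array([0.5044, 0.1038, 0.024 ]), np.float64(-1.3536410554315343), [np.float64(0.036928253173155484), np.float64(0.16202828398836233)])
roller in tape x,y -0.0011416174658120885 -0.15771662788488516 normal yaw 0.16220944658671987 [0.9869 0.1615 0.    ]
[[ 0.9757  0.219   0.    ]
 [ 0.219  -0.9757 -0.    ]
 [ 0.      0.     -1.    ]]
to roller in tool [ 0.5134 -0.6158  0.1483]
```

{"name": "apply_moves", "arguments": {"moves": [[[0,0,0.05],[2,-2.5,0],0],[[0,0,0.05],[5,-6,0],0],[[0,0,0.05],[8,-9.6,0],0],[[0,0,0.05],[11,-13.2,0],0],[[0,0,0.05],[14,-16.8,0],0],[[0,0,0.05],[17,-20.4,0],0],[[0,0,0.05],[20,-24,0],0],[[0,0,0.05],[23,-27.6,0],0],[[0,0,0.05],[26,-31.2,0],0],[[0,0,0.05],[29,-34.8,0],0],[[0,0,0.05],[32,-38.4,0],0],[[0,0,0.05],[35,-42,0],0],[[0,0,0.05],[38,-45.6,0],0],[[0,0,0.05],[41,-49.2,0],0],[[0,0,0.05],[44,-52.8,0],0],[[0,0,0.05],[47,-56.4,2],0],[[0,0,0.05],[49.5,-59.5,5],0],[[0,0,0.05],[50.5,-61.6,8],0],[[0,0,0.05],[50.5,-61.6,11],0],[[0,0,0.05],[50.5,-61.6,13],0]]}}

```text
time: 3.4
tool_pos: [0.4936, 0.1028, 0.1158]
tool_rot: [-0.0, 0.996, 0.086, -0.002]
contact_force: [-0.9, 0.5, -0.4]
gripper_width: 0.501
grasp_force: 0.0
```

```bash
python3 - <<'E'
from h import *
np.set_printoptions(precision=4,suppress=True)
from scipy.spatial.transform import Rotation as Q
s=manip.state(); w_=s['tool_rot']
M=Q.from_quat(np.r_[w_[1:],w_[0]]).as_matrix(); print(M,s['tool_pos'],s['gripper_width'],s['contact_force'],s['time'])
for c in ['scene','top','wrist']:
    p=manip.grab_frame(c); save(p,c+'2.png')
    for x in manip.spot_point(p,'roller')[:1]: print(c,x['score'],w(p,x['location']))
    for x in manip.silhouettes(p,'roller')[:1]: print(c,x['score'],axis(p,x['pixels'],.024))
I=[cv2.resize(cv2.imread(f'pics/{c}2.png'),(400,300)) for c in ['scene','top','wrist']]
cv2.imwrite('pics/m2.png',np.vstack([np.hstack(I[:2]),np.hstack([I[2],I[2]*0])]))
E
```

```text
[[ 0.9851  0.172  -0.0031]
 [ 0.172  -0.9851 -0.0002]
 [-0.0031 -0.0003 -1.    ]] [0.4936 0.1028 0.1158] 0.5008770501189189 [-0.9143  0.4882 -0.3733] 3.4
scene 0.6 [0.5028 0.1036 0.0244]
scene 0.83 (array([0.5011, 0.1004, 0.024 ]), np.float64(1.728716002242934), [np.float64(0.05217975912184357), np.float64(0.17849626151510808)])
top 0.41 (array([0.5951, 0.1145, 0.024 ]), np.float64(-2.976683465515792), [np.float64(0.263072280192883), np.float64(0.40441158589484133)])
wrist 0.79 [0.5057 0.1025 0.0238]
wrist 0.67 (array([0.5031, 0.1037, 0.024 ]), np.float64(-1.3855957464080857), [np.float64(0.03921466169721086), np.float64(0.16654568352313084)])
```

View pics/m2.png

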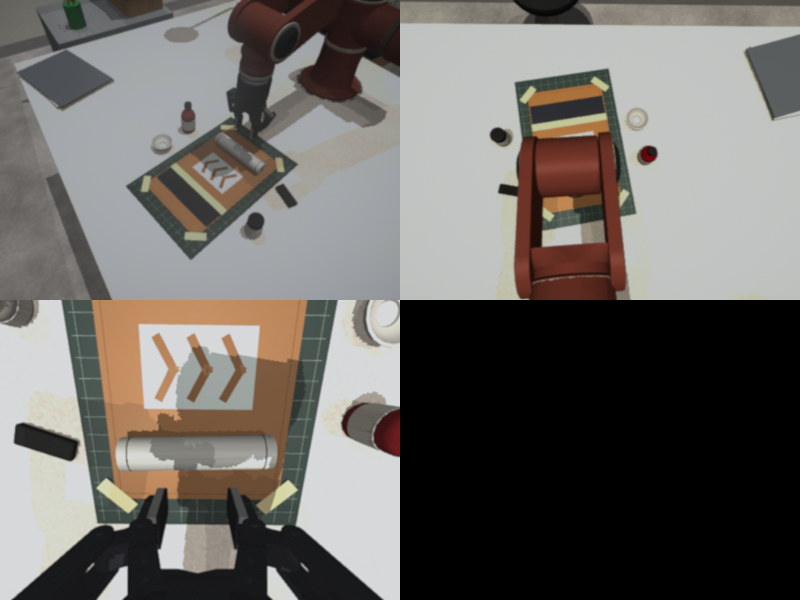

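{"name": "apply_moves", "arguments": {"moves": [[[0,0,0],[0,0,3],0],[[0,0,0],[0,0,5],0],[[0,0,0],[0,0,5.4],0],[[0,0,0],[0,0,5.5],0],[[0,0,0],[0,0,5.5],0],[[0,0,0],[0,0,5.5],0]]}}

```text
time: 4.45
tool_pos: [0.4959, 0.1019, 0.0649]
tool_rot: [0.0, 0.996, 0.085, 0.001]
contact_force: [-0.1, 0.1, -0.2]
gripper_width: 0.498
grasp_force: 0.0
```

{"name": "apply_moves", "arguments": {"moves": [[[0,0,0],[0,0,0.1],0],[[0,0,0],[0,0,0.2],0],[[0,0,0],[0,0,0.2],0],[[0,0,0],[0,0,0.2],0]]}}

```text
time: 4.85
tool_pos: [0.4947, 0.1018, 0.0613]
tool_rot: [0.0, 0.996, 0.085, -0.0]
contact_force: [-0.1, -0.6, 0.2]
gripper_width: 0.504
grasp_force: 0.0
```

{"name": "apply_moves", "arguments": {"moves": [[[0,0,0],[0,0,0.1],0],[[0,0,0],[0,0,0.2],0],[[0,0,0],[0,0,0.2],0]]}}

```text
time: 5.15
tool_pos: [0.4945, 0.1018, 0.059]
tool_rot: [-0.0, 0.996, 0.085, -0.0]
contact_force: [0.4, -0.5, -0.5]
gripper_width: 0.498
grasp_force: 0.0
```

{"name": "apply_moves", "arguments": {"moves": [[[0,0,0],[0,0,0.1],0],[[0,0,0],[0,0,0.1],0]]}}

```text
time: 5.35
tool_pos: [0.4946, 0.1018, 0.0581]
tool_rot: [-0.0, 0.996, 0.085, -0.0]
contact_force: [0.4, -0.2, 0.4]
gripper_width: 0.501
grasp_force: 0.0
```

{"name": "apply_moves", "arguments": {"moves": [[[0,0,0],[0,0,0.1],0],[[0,0,0],[0,0,0.1],0]]}}

```text
time: 5.55
tool_pos: [0.4946, 0.1018, 0.0572]
tool_rot: [0.0, 0.996, 0.085, -0.0]
contact_force: [0.1, 0.4, 0.6]
gripper_width: 0.499
grasp_force: 0.0
```

{"name": "apply_moves", "arguments": {"moves": [[[0,0,0],[0,0,0.1],0],[[0,0,0],[0,0,0.1],0]]}}

```text
time: 5.75
tool_pos: [0.4954, 0.102, 0.057]
tool_rot: [-0.0, 0.996, 0.085, 0.001]
contact_force: [-0.2, -0.1, 3.6]
gripper_width: 0.5
grasp_force: 1.7
```

{"name": "apply_moves", "arguments": {"moves": [[[0,0,0],[0,0,0.1],0],[[0,0,0],[0,0,0.1],0]]}}

```text
time: 5.95
tool_pos: [0.4962, 0.1021, 0.0569]
tool_rot: [-0.0, 0.996, 0.085, 0.002]
contact_force: [0.5, 0.9, 6.1]
gripper_width: 0.502
grasp_force: 3.4
```

{"name": "apply_moves", "arguments": {"moves": [[[0,0,0],[0,0,0.1],0],[[0,0,0],[0,0,0.1],0]]}}

```text
time: 6.15
tool_pos: [0.4971, 0.1022, 0.0569]
tool_rot: [-0.0, 0.996, 0.085, 0.003]
contact_force: [-0.2, 1.2, 8.7]
gripper_width: 0.498
grasp_force: 4.9
```

{"name": "apply_moves", "arguments": {"moves": [[[0,0,0],[0.3,0,0],0],[[0,0,0],[0.7,0,0],0],[[0,0,0],[1.1,0,0],0],[[0,0,0],[1.5,0,0],0],[[0,0,0],[1.9,0,0],0],[[0,0,0],[2.3,0,0],0],[[0,0,0],[2.7,0,0],0],[[0,0,0],[3.0,0,0],0],[[0,0,0],[3.0,0,0],0],[[0,0,0],[3.0,0,0],0]]}}

```text
time: 7.15
tool_pos: [0.5267, 0.1077, 0.0569]
tool_rot: [-0.001, 0.996, 0.085, 0.003]
contact_force: [0.5, 3.3, 10.3]
gripper_width: 0.496
grasp_force: 4.8
```

```bash
cat > look.py <<'E'
from h import *
import sys
from scipy.spatial.transform import Rotation as Q
np.set_printoptions(precision=4,suppress=True)
n=np.array([.9869,.1615]);t=np.array([.1615,-.9869]);T=np.array([.6600,.1285])
s=manip.state(); q=s['tool_rot']; M=Q.from_quat(np.r_[q[1:],q[0]]).as_matrix()
f=s['tool_pos'][:2]-T; print('finger tape x,y',f@t,f@n,'toolyaw',np.arctan2(M[1,0],M[0,0]),'z',s['tool_pos'][2],'t',s['time'])
for c in sys.argv[1:]:
    p=manip.grab_frame(c); save(p,f"{c}_{int(s['time']*100)}.png")
    for x in manip.spot_point(p,'roller')[:1]: d=w(p,x['location'])[:2]-T; print(c,'spot',round(x['score'],2),d@t,d@n)
    for x in manip.silhouettes(p,'roller')[:1]:
        a=axis(p,x['pixels'],.024); d=a[0][:2]-T; print(c,'sil',round(x['score'],2),d@t,d@n,'yaw',(a[1]+np.pi/2+1)%np.pi-1,a[2])
    if c=='wrist':
        try: a=tape(p); d=a[0][:2]-T; print('tape',d@t,d@n,(a[1]+np.pi/2+1)%np.pi-1,a[2])
        except Exception as e: print('no tape',e)
E
python3 look.py wrist scene
```

```text
finger tape x,y -0.0010529127683185523 -0.13494799000217658 toolyaw 0.1706887551364485 z 0.05690536079992542 t 7.15
wrist spot 0.8 0.0011967125405847197 -0.1396648425721408
tape 0.000939684404804695 -0.005349443904800405 0.1705877534489686 [np.float64(0.011066514694175427), np.float64(0.20066788805265304)]
scene spot 0.64 0.002272427984407693 -0.14188781265344486
scene sil 0.83 0.0035426431345459137 -0.14499315700038856 yaw 0.16291345401173984 [np.float64(0.05221171949634711), np.float64(0.17739927782338724)]
```

{"name": "apply_moves", "arguments": {"moves": [[[0,0,0],[0,0,-0.5],0],[[0,0,0],[0,0,-1.0],0],[[0,0,0],[-0.8,0,-1.0],0],[[0,0,0],[-1.5,0,-1.0],0],[[0,0,0],[-1.5,0,-0.8],0],[[0,0,0],[-1.5,0,-0.3],0],[[0,0,0],[-1.5,0,0],0],[[0,0,0],[-1.5,0,0],0],[[0,0,0],[-1.1,0,0],0],[[0,0,0],[-0.7,0,0],0],[[0,0,0],[-0.3,0,0],0],[[0,0,0],[0.1,0,0],0],[[0,0,0],[0.5,0,0],0],[[0,0,0],[0.9,0,0],0],[[0,0,0],[1.3,0,0],0],[[0,0,0],[1.7,0,0],0],[[0,0,0],[1.9,0,0],0],[[0,0,0],[1.9,0,0],0],[[0,0,0],[1.9,0,0],0]]}}

```text
time: 9.4
tool_pos: [0.5457, 0.111, 0.0568]
tool_rot: [-0.001, 0.996, 0.085, 0.003]
contact_force: [0.4, 2.0, 10.1]
gripper_width: 0.501
grasp_force: 4.6
```

```bash
python3 look.py wrist scene
```

```text
finger tape x,y -0.001213552932315247 -0.11567240973853908 toolyaw 0.17060360457151652 z 0.05676725387822252 t 9.4
wrist spot 0.62 -0.0023611179678263727 -0.12334202439915679
wrist sil 0.67 -0.001991683117998348 -0.12518822049210993 yaw 0.18499948498430507 [np.float64(0.042283404275752334), np.float64(0.1698134048085826)]
tape 0.0007804843678368077 -0.00039232707244929514 0.16107174273376068 [np.float64(0.021160337352166665), np.float64(0.20075778027647473)]
scene spot 0.67 0.0008622164841005292 -0.12391493289943276
scene sil 0.84 0.0023923685699970606 -0.12733966556985182 yaw 0.15929658734664365 [np.float64(0.05214533196160596), np.float64(0.17804511209627302)]
```

{"name": "apply_moves", "arguments": {"moves": [[[0,0,0],[0,0,-0.5],0],[[0,0,0],[0,0,-1.0],0],[[0,0,0],[-1.0,0,-1.0],0],[[0,0,0],[-1.8,0,-1.0],0],[[0,0,0],[-1.8,0,-0.8],0],[[0,0,0],[-1.8,0,-0.3],0],[[0,0,0],[-1.8,0,0],0],[[0,0,0],[-1.8,0,0],0],[[0,0,0],[-1.4,0,0],0],[[0,0,0],[-1.0,0,0],0],[[0,0,0],[-0.6,0,0],0],[[0,0,0],[-0.2,0,0],0],[[0,0,0],[0.2,0,0],0],[[0,0,0],[0.6,0,0],0],[[0,0,0],[1.0,0,0],0],[[0,0,0],[1.4,0,0],0],[[0,0,0],[1.7,0,0],0],[[0,0,0],[1.7,0,0],0],[[0,0,0],[1.7,0,0],0]]}}

```text
time: 11.65
tool_pos: [0.5625, 0.114, 0.0569]
tool_rot: [-0.001, 0.996, 0.085, 0.003]
contact_force: [0.2, 2.4, 9.4]
gripper_width: 0.5
grasp_force: 4.8
```

```bash
python3 look.py wrist scene
```

```text
finger tape x,y -0.0014003306764162498 -0.0986187510421163 toolyaw 0.17061686158850392 z 0.0568913074443496 t 11.65
wrist spot 0.64 -0.0015435125599135506 -0.10547854626325595
wrist sil 0.91 -0.002420592817139298 -0.106763682492825 yaw 0.1814192030629651 [np.float64(0.04255916994387906), np.float64(0.17004488020556657)]
tape 0.0005452987927296542 -0.0004986047901326405 0.1626984515374137 [np.float64(0.021331741881924163), np.float64(0.20070317058900938)]
scene sil 0.97 0.0017155363261527504 -0.10924229027380895 yaw 0.14805858461763144 [np.float64(0.049196059190313154), np.float64(0.1786686518399248)]
```

{"name": "apply_moves", "arguments": {"moves": [[[0,0,0],[0,0,-0.5],0],[[0,0,0],[0,0,-1.0],0],[[0,0,0],[-1.0,0,-1.0],0],[[0,0,0],[-1.7,0,-1.0],0],[[0,0,0],[-1.7,0,-0.8],0],[[0,0,0],[-1.7,0,-0.3],0],[[0,0,0],[-1.7,0,0],0],[[0,0,0],[-1.7,0,0],0],[[0,0,0],[-1.3,0,0],0],[[0,0,0],[-0.9,0,0],0],[[0,0,0],[-0.5,0,0],0],[[0,0,0],[-0.1,0,0],0],[[0,0,0],[0.3,0,0],0],[[0,0,0],[0.7,0,0],0],[[0,0,0],[1.1,0,0],0],[[0,0,0],[1.5,0,0],0],[[0,0,0],[1.8,0,0],0],[[0,0,0],[1.8,0,0],0],[[0,0,0],[1.8,0,0],0]]}}

```text
time: 13.9
tool_pos: [0.5801, 0.117, 0.0569]
tool_rot: [-0.001, 0.996, 0.085, 0.003]
contact_force: [-0.7, 1.9, 10.1]
gripper_width: 0.501
grasp_force: 4.7
```

{"name": "apply_moves", "arguments": {"moves": [[[0,0,0],[0,0,-0.5],0],[[0,0,0],[0,0,-1.0],0],[[0,0,0],[-1.0,0,-1.0],0],[[0,0,0],[-1.8,0,-1.0],0],[[0,0,0],[-1.8,0,-0.8],0],[[0,0,0],[-1.8,0,-0.3],0],[[0,0,0],[-1.8,0,0],0],[[0,0,0],[-1.8,0,0],0],[[0,0,0],[-1.4,0,0],0],[[0,0,0],[-1.0,0,0],0],[[0,0,0],[-0.6,0,0],0],[[0,0,0],[-0.2,0,0],0],[[0,0,0],[0.2,0,0],0],[[0,0,0],[0.6,0,0],0],[[0,0,0],[1.0,0,0],0],[[0,0,0],[1.4,0,0],0],[[0,0,0],[1.7,0,0],0],[[0,0,0],[1.7,0,0],0],[[0,0,0],[1.7,0,0],0]]}}

```text
time: 15.8
tool_pos: [0.5969, 0.1199, 0.057]
tool_rot: [-0.001, 0.996, 0.085, 0.003]
contact_force: [-0.2, 2.3, 9.7]
gripper_width: 0.502
grasp_force: 4.7
```

```bash
python3 look.py wrist scene
```

```text
finger tape x,y -0.0017131962807729775 -0.06369871220262233 toolyaw 0.17056788659883218 z 0.056997189203692476 t 15.8
wrist spot 0.96 -0.0007817492121867249 -0.06935628867110254
wrist sil 0.8 -0.0031376297472310286 -0.07023673044431969 yaw 0.18443501100906934 [np.float64(0.042495589409391105), np.float64(0.17024092271188174)]
tape -0.007554189615403525 7.401752609076385e-05 -0.09739645265837638 [np.float64(0.07043419759816354), np.float64(0.2074628563447788)]
scene spot 0.89 -0.0033827668753648394 -0.072380472031292
scene sil 0.78 0.0009001160562040045 -0.07052037506012535 yaw 0.1808524373887792 [np.float64(0.04812923509347878), np.float64(0.17690209075408844)]
```

{"name": "apply_moves", "arguments": {"moves": [[[0,0,0],[0,0,-0.5],0],[[0,0,0],[0,0,-1.0],0],[[0,0,0],[-1.0,0,-1.0],0],[[0,0,0],[-1.7,0,-1.0],0],[[0,0,0],[-1.7,0,-0.8],0],[[0,0,0],[-1.7,0,-0.3],0],[[0,0,0],[-1.7,0,0],0],[[0,0,0],[-1.7,0,0],0],[[0,0,0],[-1.3,0,0],0],[[0,0,0],[-0.9,0,0],0],[[0,0,0],[-0.5,0,0],0],[[0,0,0],[-0.1,0,0],0],[[0,0,0],[0.3,0,0],0],[[0,0,0],[0.7,0,0],0],[[0,0,0],[1.1,0,0],0],[[0,0,0],[1.5,0,0],0],[[0,0,0],[1.8,0,0],0],[[0,0,0],[1.8,0,0],0],[[0,0,0],[1.8,0,0],0]]}}

```text
time: 18.05
tool_pos: [0.6145, 0.1229, 0.057]
tool_rot: [-0.001, 0.996, 0.085, 0.003]
contact_force: [0.4, 2.6, 9.4]
gripper_width: 0.497
grasp_force: 4.6
```

{"name": "apply_moves", "arguments": {"moves": [[[0,0,0],[0,0,-0.5],0],[[0,0,0],[0,0,-1.0],0],[[0,0,0],[-1.0,0,-1.0],0],[[0,0,0],[-1.8,0,-1.0],0],[[0,0,0],[-1.8,0,-0.8],0],[[0,0,0],[-1.8,0,-0.3],0],[[0,0,0],[-1.8,0,0],0],[[0,0,0],[-1.8,0,0],0],[[0,0,0],[-1.4,0,0],0],[[0,0,0],[-1.0,0,0],0],[[0,0,0],[-0.6,0,0],0],[[0,0,0],[-0.2,0,0],0],[[0,0,0],[0.2,0,0],0],[[0,0,0],[0.6,0,0],0],[[0,0,0],[1.0,0,0],0],[[0,0,0],[1.4,0,0],0],[[0,0,0],[1.7,0,0],0],[[0,0,0],[1.7,0,0],0],[[0,0,0],[1.7,0,0],0]]}}

```text
time: 19.95
tool_pos: [0.6312, 0.1259, 0.057]
tool_rot: [-0.001, 0.996, 0.085, 0.003]
contact_force: [0.2, 2.8, 8.5]
gripper_width: 0.499
grasp_force: 4.5
```

```bash
python3 look.py wrist scene; ls -t pics|head -2; python3 -c "
import cv2,glob,os
f=sorted(glob.glob('pics/wrist_*.png')+glob.glob('pics/scene_*.png'),key=os.path.getmtime)[-2:]
import numpy as np;cv2.imwrite('pics/m3.png',np.hstack([cv2.resize(cv2.imread(x),(400,300)) for x in f]))"
```

```text
finger tape x,y -0.0020409356011607234 -0.0288183993362642 toolyaw 0.17043933134134914 z 0.05698642093402142 t 19.95
wrist spot 0.71 -0.00014343218197518143 -0.03091007048047903
wrist sil 0.83 -0.004418027168478058 -0.033303758479148335 yaw 0.18434312473789904 [np.float64(0.04132179437676753), np.float64(0.17040627399670802)]
tape 0.0008559652266462082 -0.0009676091390682859 0.15970691397157188 [np.float64(0.021310417973391324), np.float64(0.2006671516737177)]
scene spot 0.69 -0.0011707020178924688 -0.03178624883600507
scene sil 0.78 -1.1159984536596396e-05 -0.03446530081497149 yaw 0.1740433304626503 [np.float64(0.04561031198271462), np.float64(0.17662474734014538)]
scene_1995.png
wrist_1995.png
```

View pics/m3.png

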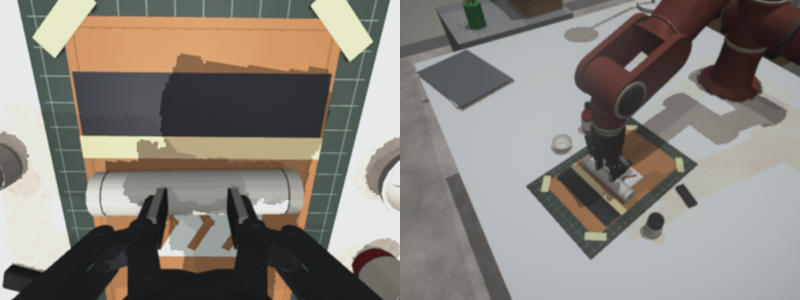

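{"name": "apply_moves", "arguments": {"moves": [[[0,0,0],[0,0,-0.5],0],[[0,0,0],[0,0,-1.0],0],[[0,0,0],[-0.8,0,-1.0],0],[[0,0,0],[-1.4,0,-1.0],0],[[0,0,0],[-1.4,0,-0.8],0],[[0,0,0],[-1.4,0,-0.3],0],[[0,0,0],[-1.4,0,0],0],[[0,0,0],[-1.4,0,0],0],[[0,0,0],[-1.0,0,0],0],[[0,0,0],[-0.6,0,0],0],[[0,0,0],[-0.2,0,0],0],[[0,0,0],[0.2,0,0],0],[[0,0,0],[0.6,0,0],0],[[0,0,0],[1.0,0,0],0],[[0,0,0],[1.4,0,0],0],[[0,0,0],[1.7,0,0],0],[[0,0,0],[1.8,0,0],0],[[0,0,0],[1.8,0,0],0],[[0,0,0],[1.8,0,0],0]]}}

```text
time: 22.2
tool_pos: [0.6489, 0.1288, 0.057]
tool_rot: [-0.001, 0.996, 0.085, 0.003]
contact_force: [-0.6, 1.5, 9.4]
gripper_width: 0.502
grasp_force: 4.5
```

```bash
python3 look.py wrist scene
```

```text
finger tape x,y -0.0021358493603488623 -0.010946523590042528 toolyaw 0.1707336691671883 z 0.05704234433005066 t 22.2
wrist spot 0.95 -0.00470924250417 -0.014524278341439188
wrist sil 0.56 -0.005101068937494313 -0.016810598139974417 yaw 0.18376379568638246 [np.float64(0.04278250638097554), np.float64(0.17063792065168623)]
tape 0.06261291499737096 -0.0014028086866804989 0.18876710889200954 [np.float64(0.022425347248342175), np.float64(0.07942701111057658)]
scene sil 0.87 0.00025350265894097737 -0.01754256135364515 yaw 0.18165596814544838 [np.float64(0.04727219901189689), np.float64(0.17756357657475424)]
```

{"name": "apply_moves", "arguments": {"moves": [[[0,0,0],[0,0,-0.5],0],[[0,0,0],[0,0,-1.0],0],[[0,0,0],[-0.8,0,-1.0],0],[[0,0,0],[-1.4,0,-1.0],0],[[0,0,0],[-1.4,0,-0.8],0],[[0,0,0],[-1.4,0,-0.3],0],[[0,0,0],[-1.4,0,0],0],[[0,0,0],[-1.4,0,0],0],[[0,0,0],[-1.0,0,0],0],[[0,0,0],[-0.6,0,0],0],[[0,0,0],[-0.2,0,0],0],[[0,0,0],[0.2,0,0],0],[[0,0,0],[0.6,0,0],0],[[0,0,0],[0.9,0,0],0],[[0,0,0],[1.2,0,0],0],[[0,0,0],[1.4,0,0],0],[[0,0,0],[1.5,0,0],0],[[0,0,0],[1.5,0,0],0],[[0,0,0],[1.5,0,0],0]]}}

```text
time: 24.45
tool_pos: [0.6636, 0.1314, 0.057]
tool_rot: [-0.001, 0.996, 0.085, 0.003]
contact_force: [0.3, 1.9, 9.3]
gripper_width: 0.5
grasp_force: 4.4
```

{"name": "apply_moves", "arguments": {"moves": [[[0,0,0],[0,0,-0.5],0],[[0,0,0],[0,0,-1.0],0],[[0,0,0],[0,0,-3.0],0],[[0,0,0],[-4,0,-7.0],0],[[0,0,0],[-8,0,-10.0],0],[[0,0,0],[-12,0,-12.0],0],[[0,0,0],[-15,0,-12.0],0],[[0,0,0],[-15,0,-12.0],0],[[0,0,0],[-15,0,-12.0],0]]}}

```text
time: 25.35
tool_pos: [0.513, 0.105, 0.1741]
tool_rot: [0.0, 0.996, 0.085, 0.0]
contact_force: [-0.4, 0.7, 0.4]
gripper_width: 0.499
grasp_force: 0.0
```

```bash
python3 look.py wrist scene top;  python3 -c "
import cv2,glob,os
f=sorted(glob.glob('pics/*_*.png'),key=os.path.getmtime)[-3:]
import numpy as np;I=[cv2.resize(cv2.imread(x),(400,300)) for x in f]+[np.zeros((300,400,3),np.uint8)];cv2.imwrite('pics/m4.png',np.vstack([np.hstack(I[:2]),np.hstack(I[2:])]))"
```

```text
finger tape x,y -0.0005174859299297769 -0.14882566982580367 toolyaw 0.17060467170458965 z 0.17406000335507435 t 25.35
wrist spot 0.76 -0.0012562398106510297 0.0033755703293919023
wrist sil 0.92 -0.004792439528020033 -0.0031480822955273447 yaw 0.17076977597539056 [np.float64(0.032211288888671114), np.float64(0.1675502968806013)]
tape 0.09153951744365348 0.0035316018927925882 1.704319301657733 [np.float64(0.01929575894498116), np.float64(0.02849545230366432)]
scene spot 0.58 -0.0023920834221186314 -0.0014508218198943836
scene sil 0.67 -3.4018856025503485e-05 -0.0033671421020601026 yaw 0.17104266988981287 [np.float64(0.045875651226067446), np.float64(0.18072131664723418)]
```

View pics/m4.png

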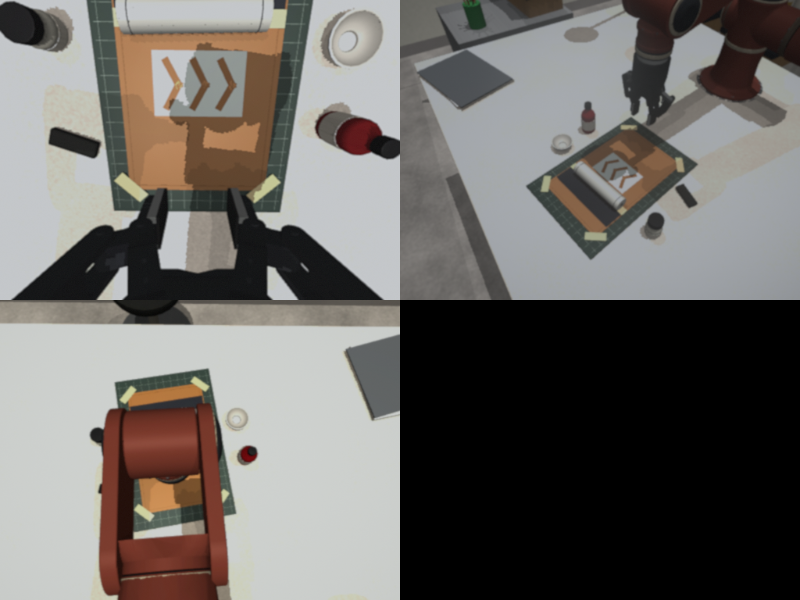

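{"name": "apply_moves", "arguments": {"moves": [[[0,0,0],[-2,2,-4],0],[[0,0,0],[-4,6,-6],0],[[0,0,0],[-6,10,-6],0],[[0,0,0],[-8,14,-6],0],[[0,0,0],[-8,18,-6],0],[[0,0,0],[-8,22,-6],0],[[0,0,0],[-8,26,-6],0],[[0,0,0],[-8,30,-6],0],[[0,0,0],[-8,34,-6],0],[[0,0,0],[-8,34,-6],0],[[0,0,0],[-8,34,-6],0]]}}

```text
time: 26.95
tool_pos: [0.4923, -0.244, 0.234]
tool_rot: [-0.0, 0.996, 0.085, -0.0]
contact_force: [-0.3, 0.0, 0.3]
gripper_width: 0.499
grasp_force: 0.0
```

```bash
python3 look.py scene top;  python3 - <<'E'
import cv2,glob,os
f=sorted(glob.glob('pics/top_*.png'),key=os.path.getmtime)[-1]
i=cv2.imread(f);cv2.imwrite('pics/m5.png',cv2.resize(i[90:290,120:370],(750,600),interpolation=cv2.INTER_CUBIC))
E
```

```text
finger tape x,y 0.3405768933010994 -0.225710581941106 toolyaw 0.16928148578361688 z 0.23396815210029556 t 26.95
scene spot 0.96 -0.0006974575285042453 -0.002138961104487082
scene sil 0.64 -0.0002731622472383495 -0.0033331524788759656 yaw 0.16850516064891252 [np.float64(0.04445143266543091), np.float64(0.17791642940186622)]
top spot 0.94 -0.007185589667904705 0.0008796286716704385
top sil 0.96 -0.004699969339432826 -0.00011482958176969834 yaw 0.18750914625491477 [np.float64(0.03820509845689331), np.float64(0.16504436729203395)]
```

View pics/m5.png

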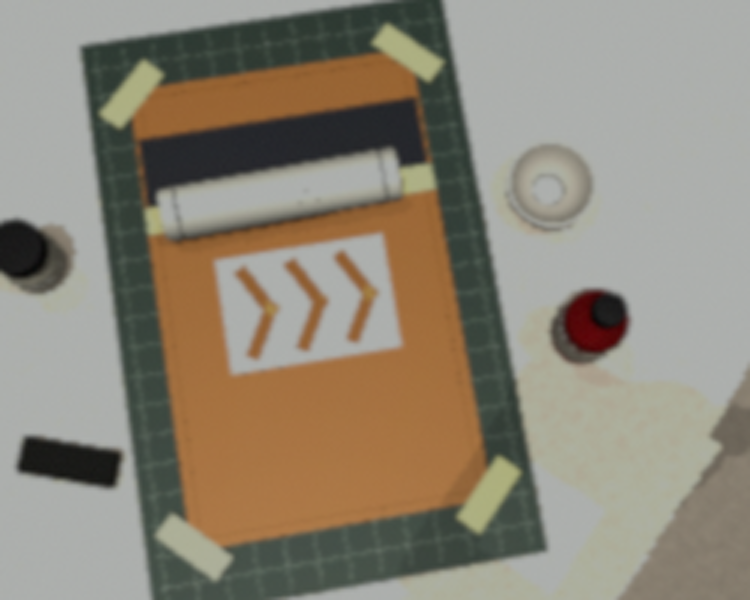

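The roller runs from (160,210) to (400,175) along the tape, whose ends show at (153,220) and (420,180). It is centred to within about 3 mm and nearly parallel, and the bystanders have not moved. I'm handing the job in.

```bash
python3 -c "
from plant import manip
print(manip.job_done())"
```

```text
the job is handed in; nothing more can be done
None
```

I rolled the roller over the stencil in nine light strokes from the top (about 10 N) and handed the job in at about 27 s; the last pictures show it on the tape, within about 3 mm of the centre line and 0.03 rad of parallel, with the bystanders unmoved, but the hand-in returned no verdict.

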